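# Pack the egg tier back on the food carrier

### The arm

A 6-joint arm with a two-finger parallel gripper is mounted at the origin on the work surface. World frame = base frame: x ahead of the robot, y to its left, z up, the work surface at z = 0. Lengths are in mm, angles in rad, forces in N, time in s.
With the tool pointing down it reaches from about 250 to 775 mm from the base axis. Payload 4 kg.
Tool frame: the origin (TCP) lies between the finger pads; the fingertips stand 11 mm ahead of it and the grasp point (between the pads) lies 8 mm behind it; z points along the fingers, y is the line along which they close (so a half turn about z gives the same grasp; the last joint's range is limited). The gripper opens to 94 mm and grips with 3 to 60 N. Pads are 16 mm wide; open, the fingers measure 119 mm over their backs; the gripper's body (75 mm by 177 mm) begins 78 mm behind the grasp point.
Start: joints at [1.229, 0.087, 1.371, -0, 1.684, -0.103], TCP at [130.104, 534.408, 216.506] pointing down, gripper open.
Joint ranges: [-3.1, 3.1], [-0.76, 2.03], [0.27, 2.55], [-1.08, 4.22], [0.17, 2.65], [-2.57, 2.57]. Speed limits (rad/s): [2.79, 2.79, 3.14, 3.14, 3.14, 3.14].

### API

Orientations are given as [roll, pitch, yaw] about the fixed x, y, z axes, in that order (R = Rz(yaw) Ry(pitch) Rx(roll)).
In Python, from rig import get_obs, grab_frame, finish_job gives the robot as it stands. The module is installed in compiled form; this text tells all that it offers.
- The arm moves only by the tool carry_out, never from a script. Its argument "commands" is text: rows parted by semicolons, each of 6 numbers parted by spaces: the shift along the tool's x, y, z in units of 20 cm (1.0 is 20 cm), then the turn, a rotation vector about the tool's x, y, z in units of pi/4 rad (1.0 is pi/4 rad). In form: tx ty tz ax ay az; .... A call has 1 to 12 rows; each row is the pose to reach, as a shift and turn from the pose commanded when the call began, along the tool's axes at that moment; what a row does not reach only later rows make up. A row lasts 1/10 s, in which the tool goes at most 50 mm and 8.59 degrees, less where a joint would pass 70% of its speed; a pose out of reach is approached as far as the arm can. A call with a number of a shift or a turn outside -1 to 1 is refused whole. A call with a gripper value outside its range is refused whole. "gripper" is the gripper command: -1 is fully open, 1 is shut, values between are in proportion, set as the call begins (left out, the last holds). The fingers move at their own pace and stop on an object; "newtons" is the grip in N (left out, the last holds). Time passes only in rows, so rows that repeat a pose let the fingers close. It gives the time, the measured TCP pose, the force, the opening and the grip force at its end, in the units of the state.
- get_obs(): the state, without advancing time (a new reading comes with each control period).
- grab_frame(name): name is "scene" or "top" or "wrist"; returns a dict with "pixels" (480x640x3 uint8, blue, green, red), "fx", "fy", "cx", "cy" (pixels), "pose" (4x4, takes a point from camera to world coordinates). Camera axes: x right, y up, looking along -z (the intrinsics and any distortion apply to the point x, -y, -z); pixel columns grow to the right and rows downward; lengths in mm; the calibration is good to about 2 mm. A picture is of the moment at which its call begins. There is no depth.
- finish_job(): hands the job in; it is judged then, once.
The state is a dict: "t": time; "joint_pos": joint angles; "qd": joint speeds; "joint_efforts": joint torques, N m; "tcp_pos": TCP position; "eef_rot": TCP orientation; "wrist_force": force on the tool from outside, world axes, zero at the start; "wrist_torque": the same for the moment, N m; "finger_gap": finger opening in mm; "grip_force": force on a finger pad.
Only numpy, scipy, OpenCV 4.12 (cv2) and the standard library are available. Lean on these libraries where they do the work, as an engineer would, in place of code of your own. Each camera call takes 0.05 s, during which the arm holds its last target. There are 200 camera calls.

### The job

Carry the open steel tier with the three eggs level across the ledge to the food carrier and set it gently and squarely on top, turned so that its two catch ears stand over the carrier's two open clips. Then swing both clips up and in until they are fully shut over the ears, and let go. Keep every egg in the tier, leave the carrier standing where it is, and do not disturb the flask, the cup, the saucer or the pot lid.

Things in the scene. Friction and masses are not known exactly. Their poses are not given: they have to be found in the camera images.
- tier_handle (a point): Middle of the wooden grip of the top tier's rigid upright handle: a round bar 14 mm thick, 66 mm of it free to grip, along the tier's x axis, held by steel wires to the wall at x = +64 and -64 mm. It lies on the tier's axis, 105 mm above the tier's underside (top of the bar: 112 mm). Axes as for tier_mid. Tier with handle about 0.3 kg, plus the eggs.
- tier_mid (a point): Centre of the open round steel tier: 120 mm diameter, 54 mm high; this point is 31 mm above its underside. z up, x along the handle. A bevelled foot, 101 mm across, 8 mm high, drops into the carrier's mouth; seated, this point is 143 mm above the carrier's underside. Catch ears on its +y and -y sides: 24 mm wide, out to 67 mm, tops 21 mm above the underside; either end fits either clip.
- carrier: The two lower tiers of the stainless steel food carrier, clipped to one another: a loose upright drum, diameter 120 mm, 120 mm high, about 1.4 kg. Origin at the centre of its underside, z up. Its two open clips stand on its +y side (clip_a) and -y side (clip_b).
- carrier_mouth (a point): Centre of the carrier's open mouth, at its rim, 120 mm above its underside. The mouth is round, 108 mm inside diameter (about 3 mm play all round for the tier's foot). Axes as for carrier.
- clip_a (a joint): Lean of the steel clip on the carrier's +y side, rad: 0 shut (upright, its hook over the tier's ear), growing outward; 0.75 fully open. Hinge along the carrier's x, 66 mm out from its axis and 95 mm above its underside. A bar 18 mm wide, 44 mm long, with an inward hook and a rolled outer lip at its top. Stays where left; about 1 N on the lip, in and up along its arc, shuts it.
- clip_b (a joint): The same clip on the carrier's -y side: 0 is shut, growing as it leans outward, 0.75 fully open.
- clip_a_tip (a point): Outermost point of clip_a's rolled lip, 10 mm outside and 41.5 mm above the hinge when shut (then 76 mm out from the carrier's axis, 136.5 mm above its underside). A fingertip pushing in here should rise with the lip, or it may jam against it.
- clip_b_tip (a point): Outermost point of clip_b's rolled lip, 10 mm outside and 41.5 mm above the hinge when shut (then 76 mm out from the carrier's axis, 136.5 mm above its underside). A fingertip pushing in here should rise with the lip, or it may jam against it.
- egg1_center (a point): Centre of one of three loose brown eggs in the tier, 54 mm long, 42 mm thick, 55 g.
- egg2_center (a point): Centre of one of three loose brown eggs in the tier, 54 mm long, 42 mm thick, 55 g.
- egg3_center (a point): Centre of one of three loose brown eggs in the tier, 54 mm long, 42 mm thick, 55 g.
- flask: Tall dark red vacuum flask with a steel cap, 86 mm diameter, 250 mm high, standing loose. Origin at the centre of its underside. A bystander.
- cup: Blue plastic cup, 76 mm across the rim, 105 mm high, standing loose. Origin at the centre of its underside. A bystander.
- pot_lid: Small aluminium pot lid lying upside down on its black knob, 140 mm diameter, 36 mm high. Origin at the centre of its underside. A bystander.
- saucer: Green ceramic saucer, 130 mm diameter, 20 mm high. Origin at the centre of its underside. A bystander.
Not all that is in view belongs to the job. Leave any purple or yellow look-alike of the carrier alone.

How it is judged (in metres and radians):
On the way, in this order (a step that is already met when the one before it is completed fails the run):
1. the tier, with its eggs, is lifted clear of the ledge and level (height (world z) of tier_mid above 0.08 m and angle between tier_mid's own z axis and vertical below 0.25 rad and z of egg1_center in the frame of tier_mid between -0.015 and 0.035 m and horizontal distance between each of egg1_center, egg2_center, egg3_center and tier_mid below 0.05 m and z of egg2_center in the frame of tier_mid between -0.015 and 0.035 m and z of egg3_center in the frame of tier_mid between -0.015 and 0.035 m), for 0.2 s.
2. the tier is seated squarely on the carrier, ears over the clips, eggs inside (z of tier_mid in the frame of carrier between 0.1395 and 0.1465 m and horizontal distance between tier_mid and carrier_mouth below 0.008 m and angle between the x axis of tier_mid and the x axis of carrier, either way round below 0.14 rad and z of egg1_center in the frame of tier_mid between -0.015 and 0.035 m and horizontal distance between each of egg1_center, egg2_center, egg3_center and tier_mid below 0.05 m and z of egg2_center in the frame of tier_mid between -0.015 and 0.035 m and z of egg3_center in the frame of tier_mid between -0.015 and 0.035 m), for 0.3 s.
At the end, for the whole second after the job is handed in: The tier is seated on the carrier (height 3.5 mm, centre 8 mm, turn 0.14 rad) with all eggs in it, both clips shut (below 0.1 rad), the carrier upright, at rest, within 50 mm of its start, flask, cup, pot lid and saucer within 20 mm of theirs (all of step 2 and value of joint each of clip_a, clip_b below 0.1 rad and distance of carrier from where it was at the start of the episode below 0.05 m and angle between carrier's own z axis and vertical below 0.05 rad and height (world z) of carrier below 0.006 m and linear speed of carrier below 0.02 m/s and distance of each of flask, cup, pot_lid, saucer from where it was at the start of the episode below 0.02 m); the robot touches nothing.
It fails at once if the tier tips more than 0.3 rad from level (angle between tier_mid's own z axis and vertical above 0.3 rad).
It fails at once if the tier is slammed onto the carrier (over 45 N) (contact force between tier and carrier above 45 N).
It fails at once if the carrier is tipped more than 0.2 rad or pushed more than 50 mm (angle between carrier's own z axis and vertical above 0.2 rad or distance of carrier from where it was at the start of the episode above 0.05 m).
It fails at once if a bystander is moved more than 20 mm or tipped over (distance of any of flask, cup, pot_lid, saucer from where it was at the start of the episode above 0.02 m or angle between any of flask, cup, pot_lid, saucer's own z axis and vertical above 0.3 rad).
It also fails if it takes over 72 s, if anything falls off the work surface, if the arm or the gripper's body presses on something with over 40 N, if the wrist force passes 120 N, or if a joint passes its speed limit or range.

## Working session

There is one attempt and no reset: what is moved stays moved. The work goes in short steps, Python scripts to look and compute and a tool call to move; the robot and the scene stay as the last step left them, time stands still between calls to the robot, and variables do not carry over. Pictures are saved under pics/ and viewed, at most 10 in all, crops included, and the job is handed in when it is done.

Besides the shell and the picture viewer there is one more tool, called by a JSON object that holds its "api" and its "payload", one argument or row to a line. carry_out: Moves the arm, as the interface text tells. Its arguments: {"type":"object","properties":{"commands":{"type":"string"},"gripper":{"type":"number"},"newtons":{"type":"number"}},"required":["commands"]}

```bash
mkdir -p pics; python3 - <<'E'
from rig import *
import cv2,numpy as np
o=get_obs();print(o)
for n in("scene","top"):
    f=grab_frame(n);cv2.imwrite(f"pics/{n}0.png",f["pixels"]);print(n,f["fx"],f["fy"],f["cx"],f["cy"],[k for k in f]);print(np.round(f["pose"],3))
E
```

```text
{'t': 0.0, 'joint_pos': array([ 1.22890811e+00,  8.79428907e-02,  1.37225857e+00, -2.16006713e-05,
        1.68357100e+00, -1.03074413e-01]), 'qd': array([-0.0009338 , -0.00107456, -0.00035145,  0.00160801,  0.00086718,
       -0.00159199]), 'joint_efforts': array([-1.01571608e-03, -3.40180349e+01, -3.02423608e+01,  7.15838489e-02,
        3.31166026e-02, -1.82460717e-04]), 'tcp_pos': array([129.92463587, 533.89667541, 215.3085682 ]), 'eef_rot': array([-3.13942220e+00, -2.02930077e-04,  2.90277622e+00]), 'wrist_force': array([-0.42642901, -0.15554579,  0.01973092]), 'wrist_torque': array([-0.0670134 ,  0.0238838 ,  0.01073444]), 'grip_force': 0.0, 'finger_gap': 94.10076972408476}
scene 472.88314209928757 472.88314209928757 315.31596892483606 238.67955999229133 ['pixels', 'fx', 'fy', 'cx', 'cy', 'pose']
[[ 8.120000e-01 -4.320000e-01  3.940000e-01  1.016851e+03]
 [ 5.840000e-01  6.110000e-01 -5.340000e-01 -5.681230e+02]
 [-1.000000e-02  6.640000e-01  7.480000e-01  1.043691e+03]
 [ 0.000000e+00  0.000000e+00  0.000000e+00  1.000000e+00]]
top 593.8890805173234 593.8890805173234 318.7985228858873 235.13583329389164 ['pixels', 'fx', 'fy', 'cx', 'cy', 'pose']
[[-2.000000e-02  9.960000e-01 -9.200000e-02  4.137760e+02]
 [-1.000000e+00 -1.800000e-02  2.200000e-02  8.633400e+01]
 [ 2.000000e-02  9.200000e-02  9.960000e-01  1.348381e+03]
 [ 0.000000e+00  0.000000e+00  0.000000e+00  1.000000e+00]]
```

View pics/scene0.png

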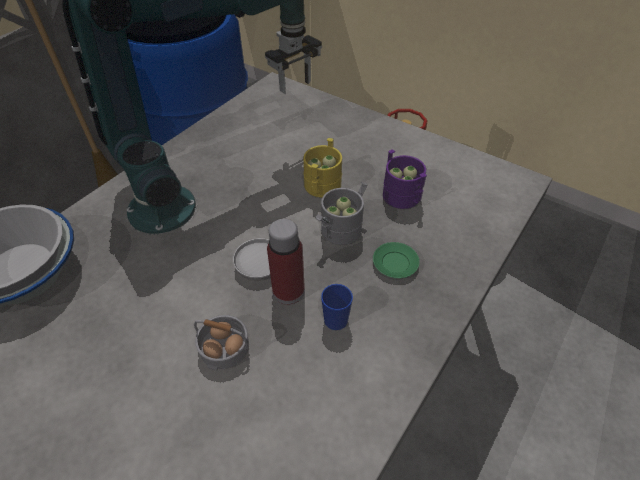

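View pics/top0.png

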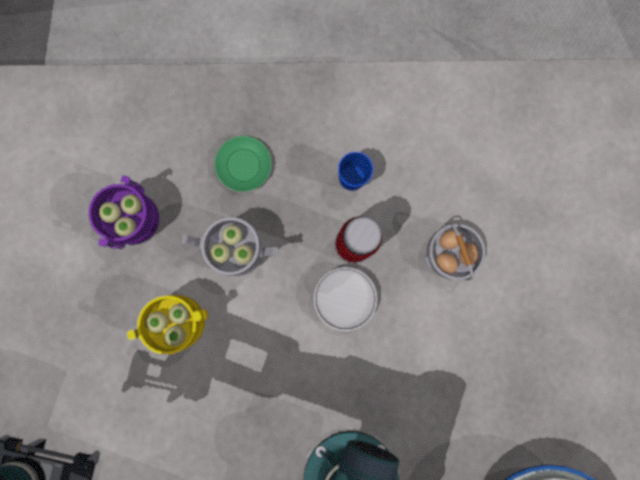

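Scene: the tier with eggs is at (222,342) and the carrier at (342,215). Top: tier about (456,250), carrier (230,246) with clips near (190,238) and (268,252), flask between them at (358,238), lid at (345,297). Next I'll zoom in on the tier and carrier.

```bash
python3 - <<'E'
import cv2,numpy as np
t=cv2.imread("pics/top0.png");s=cv2.imread("pics/scene0.png")
def c(i,x,y,w=100,h=75):return cv2.resize(i[y-h//2:y-h//2+h,x-w//2:x-w//2+w],(400,300),interpolation=cv2.INTER_CUBIC)
m=np.vstack([np.hstack([c(t,456,250),c(t,230,246)]),np.hstack([c(s,222,340),c(s,342,215)])])
cv2.imwrite("pics/crop0.png",cv2.convertScaleAbs(m,alpha=1.4))
E
```

```text
(no output)
```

View pics/crop0.png

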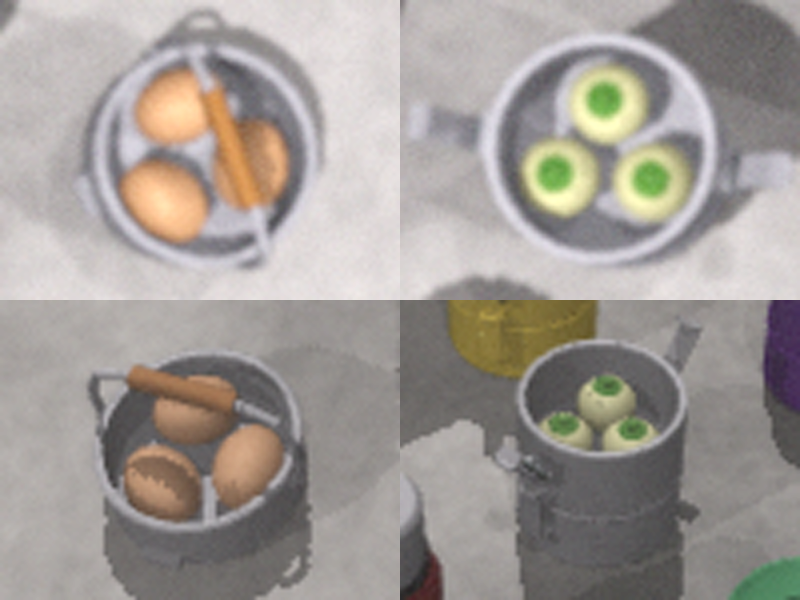

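```bash
cat > h.py <<'E'
import cv2,numpy as np
from rig import *
from scipy.spatial.transform import Rotation as R
K={"scene":(472.883,315.316,238.680),"top":(593.889,318.799,235.136)}
def ray(f,u,v):
    d=np.array([(u-f["cx"])/f["fx"],-(v-f["cy"])/f["fy"],-1.]);P=f["pose"];return P[:3,3],P[:3,:3]@d
def onz(f,u,v,z):
    o,d=ray(f,u,v);return o+d*(z-o[2])/d[2]
def tri(fa,a,fb,b):
    o,d=ray(fa,*a);p,e=ray(fb,*b);d=d/np.linalg.norm(d);e=e/np.linalg.norm(e)
    s=np.linalg.lstsq(np.c_[d,-e],p-o,rcond=None)[0];A=o+d*s[0];B=p+e*s[1];return (A+B)/2,np.linalg.norm(A-B)
def proj(f,p):
    P=f["pose"];c=P[:3,:3].T@(np.asarray(p,float)-P[:3,3]);return f["cx"]-f["fx"]*c[0]/c[2],f["cy"]+f["fy"]*c[1]/c[2]
def rows(p,yaw):
    "remaining shift (units) and turn (units) from measured pose to TCP p, pointing down with yaw (mod pi)"
    o=get_obs();r=R.from_euler("xyz",o["eef_rot"]);
    best=min((r.inv()*R.from_euler("xyz",[np.pi,0,yaw+k*np.pi]) for k in(-1,0,1)),key=lambda q:q.magnitude())
    print("t",o["t"],"tcp",o["tcp_pos"].round(1),"rot",o["eef_rot"].round(3),"F",o["wrist_force"].round(1),"q6",o["joint_pos"].round(2))
    print("shift",(r.inv().apply(np.asarray(p)-o["tcp_pos"])/200).round(3),"turn",(best.as_rotvec()/(np.pi/4)).round(3),"tool x,y",r.apply([1,0,0]).round(2),r.apply([0,1,0]).round(2))
E
python3 - <<'E'
from h import *
T=grab_frame("top");S=grab_frame("scene")
def circ(f,u,v,z,r):
    # refine rim: Hough near the guess in top view
    g=cv2.cvtColor(f["pixels"],cv2.COLOR_BGR2GRAY)[int(v)-50:int(v)+50,int(u)-50:int(u)+50];g=cv2.resize(g,None,fx=4,fy=4,interpolation=cv2.INTER_CUBIC)
    c=cv2.HoughCircles(g,cv2.HOUGH_GRADIENT_ALT,1.5,20,param1=150,param2=.6,minRadius=int(4*r-16),maxRadius=int(4*r+16))
    if c is None: print("none");return
    for x,y,q in c[0][:4]:
        a,b=int(u)-50+(x-1.5)/4,int(v)-50+(y-1.5)/4;print("circ",a,b,q/4,onz(f,a,b,z).round(1))
print("tier");circ(T,458,251,54,28)
print("carrier");circ(T,230,246,120,29)
print("hand tier rim",onz(T,458,251.25,54),"carrier",onz(T,230,246,120))
a,b=onz(T,184.5,239,118.5),onz(T,277.5,251,118.5);print("clips",a.round(1),b.round(1),"mid",((a+b)/2).round(1),np.linalg.norm(a-b),"axis",np.arctan2(*(a-b)[1::-1]))
for n,f,lo in(("T",T,(435,225,490,285)),("S",S,(190,310,250,365))):
    h=cv2.cvtColor(f["pixels"],cv2.COLOR_BGR2HSV);x0,y0,x1,y1=lo
    m=cv2.inRange(h,(5,165,60),(18,255,255))[y0:y1,x0:x1]
    k,l,st,ce=cv2.connectedComponentsWithStats(m)
    for i in range(1,k):
        if st[i,4]>25:
            pts=np.argwhere(l==i)[:,::-1].astype(np.float32)+[x0,y0];print(n,st[i,4],cv2.minAreaRect(pts.astype(np.float32)))
p,e=tri(T,(458.2,236.5),S,(205,322.5));q,e2=tri(T,(470.2,263.5),S,(231.5,328.5));print("handle",p.round(1),e,q.round(1),e2)
for n,u,v,z in(("flask",363,236,250),("lid",346,297,36),("cup",355,170,105),("saucer",244,164,20)):print(n,onz(T,u,v,z).round(0))
E
```

```text
tier
circ 457.875 250.875 26.27126 [ 492.9 -246.5   54. ]
circ 457.875 250.875 29.900995 [ 492.9 -246.5   54. ]
carrier
circ 230.25 245.125 27.120125 [509.4 243.  120. ]
hand tier rim [ 492.03568302 -246.74647228   54.        ] carrier [507.56955185 243.51508025 120.        ]
clips [523.9 337.5 118.5] [495.5 145.6 118.5] mid [509.7 241.6 118.5] 193.95835216191972 axis 1.4239171354374802
handle [ 501.8 -246.3  135.9] 48.85355613234547 [ 487.8 -241.3   83.5] 66.0536764477067
flask [512. -20. 250.]
lid [397.   0.  36.]
cup [666. -21. 105.]
saucer [701. 224.  20.]
```

```bash
python3 - <<'E'
from h import *
T=grab_frame("top");S=grab_frame("scene")
p,e=tri(T,(458.2,236.5),S,(231.5,328.5));q,e2=tri(T,(470.2,263.5),S,(205,322.5));print("handle",p.round(1),e,q.round(1),e2)
a,b=onz(T,458.2,236.5,107),onz(T,470.2,263.5,107);print(a,b,(a+b)/2,np.linalg.norm(a-b),np.arctan2(*(a-b)[1::-1]))
a,b=onz(T,454.75,225.5,107),onz(T,472.25,274.25,107);print(a,b,(a+b)/2)
c=(np.array([492.9,-246.5])+(a+b)[:2]/2)/2;yaw=np.arctan2(*(a-b)[1::-1]);print(c,yaw)
rows([*c,200],yaw)
E
```

```text
handle [ 523.1 -232.2  105.3] 8.44213652029934 [ 464.6 -255.6  107.1] 5.833132785302372
[ 519.96944973 -234.81774567  107.        ] [ 462.59194157 -257.80037098  107.        ] [ 491.28069565 -246.30905833  107.        ] 61.80921863319179 0.3809813925999179
[ 543.41800536 -228.45794333  107.        ] [ 439.97792413 -261.14967002  107.        ] [ 491.69796474 -244.80380667  107.        ]
[ 492.29898237 -245.65190334] 0.3061112641692004
t 0.3 tcp [130.  534.3 216.1] rot [-3.141 -0.     2.903] F [ 0.3 -0.2  0.9] q6 [ 1.23  0.09  1.37  0.    1.68 -0.1 ]
shift [-2.682 -3.36   0.083] turn [-0.001 -0.    -0.694] tool x,y [-0.97  0.24  0.  ] [ 0.24  0.97 -0.  ]
```

{"api": "carry_out", "payload": {
  "commands": "0 0 -0.1 0 0 0; -0.1 -0.13 -0.3 0 0 0; -0.24 -0.3 -0.42 0 0 0; -0.38 -0.48 -0.42 0 0 0; -0.52 -0.66 -0.42 0 0 0; -0.66 -0.83 -0.42 0 0 0; -0.76 -0.96 -0.42 0 0 0; -0.79 -1 -0.42 0 0 0"
}}

```text
t: 1.1
tcp_pos: [237.0, 300.6, 301.0]
eef_rot: [3.141, 0.001, 2.899]
wrist_force: [0.6, 0.5, 0.9]
finger_gap: 94.3
grip_force: 0.0
```

{"api": "carry_out", "payload": {
  "commands": "-0.05 -0.07 0 0 0 -0.1; -0.18 -0.23 0 0 0 -0.2; -0.32 -0.4 0 0 0 -0.3; -0.46 -0.58 0 0 0 -0.4; -0.6 -0.76 0 0 0 -0.5; -0.72 -0.91 0 0 0 -0.6; -0.79 -1 0 0 0 -0.68; -0.79 -1 0 0 0 -0.68"
}}

```text
t: 1.9
tcp_pos: [343.5, 69.6, 300.1]
eef_rot: [3.141, -0.001, -2.851]
wrist_force: [-0.8, 0.3, -0.3]
finger_gap: 94.1
grip_force: 0.0
```

```bash
python3 -c "
from h import *
rows([491.5,-246,300],.37)"
```

```text
t 1.9 tcp [343.5  69.6 300.1] rot [ 3.141e+00 -1.000e-03 -2.851e+00] F [-0.8  0.3 -0.3] q6 [ 0.04 -0.36  1.6   0.    1.9  -1.82]
shift [-0.256 -1.724 -0.   ] turn [ 0.    -0.001 -0.101] tool x,y [-0.96 -0.29  0.  ] [-0.29  0.96  0.  ]
```

{"api": "carry_out", "payload": {
  "commands": "-0.01 -0.06 0 0 0 -0.1; -0.03 -0.2 0 0 0 -0.1; -0.06 -0.4 0 0 0 -0.1; -0.09 -0.6 0 0 0 -0.1; -0.12 -0.78 0 0 0 -0.1; -0.13 -0.86 0 0 0 -0.1; -0.13 -0.86 0 0 0 -0.1"
}}

```text
t: 2.6
tcp_pos: [418.0, -85.9, 299.7]
eef_rot: [3.14, -0.001, -2.769]
wrist_force: [-0.0, 1.1, 0.4]
finger_gap: 93.8
grip_force: 0.0
```

```bash
python3 -c "
from h import *
rows([491.5,-246,240],.37)"
```

```text
t 2.6 tcp [418.  -85.9 299.7] rot [ 3.140e+00 -1.000e-03 -2.769e+00] F [-0.   1.1  0.4] q6 [-0.34 -0.19  1.47  0.    1.86 -2.28]
shift [-0.052 -0.88   0.297] turn [ 0.002 -0.001  0.003] tool x,y [-0.93 -0.36  0.  ] [-0.36  0.93  0.  ]
```

{"api": "carry_out", "payload": {
  "commands": "-0.01 -0.1 0 0 0 0; -0.02 -0.3 0 0 0 0; -0.03 -0.5 0 0 0 0; -0.04 -0.7 0 0 0 0; -0.05 -0.84 0.05 0 0 0; -0.05 -0.88 0.1 0 0 0; -0.05 -0.88 0.1 0 0 0; -0.05 -0.88 0.1 0 0 0"
}}

```text
t: 3.4
tcp_pos: [490.8, -244.0, 280.6]
eef_rot: [3.14, 0.0, -2.766]
wrist_force: [-0.3, 0.8, 0.0]
finger_gap: 94.1
grip_force: 0.0
```

```bash
python3 -c "
from h import *
W=grab_frame('wrist');cv2.imwrite('pics/w0.png',W['pixels']);print(W['pose'].round(2),W['fx'])
rows([491.5,-246,240],.37)
print(proj(W,[520,-234.8,105]),proj(W,[462.6,-257.8,105]),proj(W,[492,-246,54]))"
```

```text
[[-3.7000e-01 -9.0000e-01 -2.4000e-01  4.2067e+02]
 [ 9.3000e-01 -3.5000e-01 -9.0000e-02 -2.7078e+02]
 [-0.0000e+00 -2.6000e-01  9.7000e-01  4.4939e+02]
 [ 0.0000e+00  0.0000e+00  0.0000e+00  1.0000e+00]] 397.68605849408954
t 3.45 tcp [ 491.  -244.2  281.3] rot [ 3.142e+00  1.000e-03 -2.766e+00] F [0.4 0.5 1. ] q6 [-0.57  0.08  1.25  0.    1.81 -2.51]
shift [ 0.001 -0.009  0.207] turn [0.    0.001 0.007] tool x,y [-0.93 -0.37 -0.  ] [-0.37  0.93  0.  ]
(np.float64(322.52009167144445), np.float64(252.52459202684832)) (np.float64(321.92134114998623), np.float64(184.14400968911585)) (np.float64(322.67883571162383), np.float64(209.12602977269592))
```

View pics/w0.png

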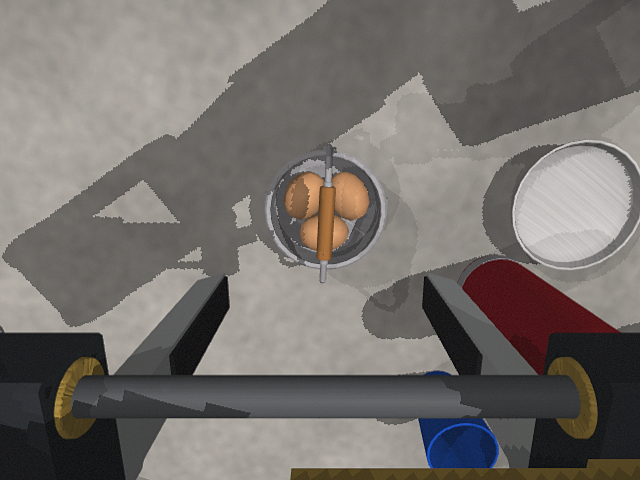

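The wrist view shows the wooden grip from (328,186) to (325,261) with wire ends at (328,148) and (323,281). The tier rim is around (326,210), the flask is clear to the right, and the fingers straddle the bar.

```bash
python3 -c "
from h import *
W=grab_frame('wrist')
h=cv2.cvtColor(W['pixels'],cv2.COLOR_BGR2HSV);m=cv2.inRange(h,(5,190,90),(16,255,255));m[:,:300]=0;m[:,345:]=0;m[:170]=0;m[275:]=0
m=cv2.morphologyEx(m,cv2.MORPH_OPEN,np.ones((3,3)))
k,l,st,ce=cv2.connectedComponentsWithStats(m);print(st[1:],ce[1:])
a,b=onz(W,327.8,186,108),onz(W,324.8,261,108);print(a,b,(a+b)/2,np.linalg.norm(a-b),np.arctan2(*(b-a)[1::-1]))
a,b=onz(W,328.5,150,107),onz(W,323,281,107);print(a,b,(a+b)/2,np.arctan2(*(b-a)[1::-1]))
"
```

```text
[] []
[ 462.28092258 -252.95562676  108.        ] [ 526.3825527  -230.54644513  108.        ] [ 494.33173764 -241.75103594  108.        ] 67.90574648351887 0.336308025787033
[ 433.94658668 -263.51191539  107.        ] [ 545.30039572 -224.89692688  107.        ] [ 489.6234912  -244.20442114  107.        ] 0.3338010596734451
```

{"api": "carry_out", "payload": {
  "commands": "-0.006 -0.004 0.05 0 0 0.02; -0.006 -0.004 0.2 0 0 0.045; -0.006 -0.004 0.38 0 0 0.045; -0.006 -0.004 0.56 0 0 0.045; -0.006 -0.004 0.72 0 0 0.045; -0.006 -0.004 0.84 0 0 0.045; -0.006 -0.004 0.9 0 0 0.045; -0.006 -0.004 0.92 0 0 0.045; -0.006 -0.004 0.92 0 0 0.045; -0.006 -0.004 0.92 0 0 0.045"
}}

```text
t: 4.5
tcp_pos: [493.4, -247.0, 98.2]
eef_rot: [-3.139, 0.002, -2.803]
wrist_force: [-0.4, 0.3, 0.8]
finger_gap: 94.1
grip_force: 0.0
```

{"api": "carry_out", "payload": {
  "commands": "0 0 0 0 0 0; 0 0 0 0 0 0; 0 0 0 0 0 0; 0 0 0 0 0 0; 0 0 0 0 0 0; 0 0 0 0 0 0; 0 0 0 0 0 0; 0 0 0 0 0 0; 0 0 0 0 0 0; 0 0 0 0 0 0",
  "gripper": 0.5,
  "newtons": 10
}}

```text
t: 5.5
tcp_pos: [492.4, -246.5, 96.4]
eef_rot: [3.142, 0.0, -2.803]
wrist_force: [0.4, -0.6, 0.5]
finger_gap: 23.7
grip_force: 0.0
```

{"api": "carry_out", "payload": {
  "commands": "0 0 0 0 0 0; 0 0 0 0 0 0; 0 0 0 0 0 0; 0 0 0 0 0 0; 0 0 0 0 0 0; 0 0 0 0 0 0; 0 0 0 0 0 0; 0 0 0 0 0 0; 0 0 0 0 0 0; 0 0 0 0 0 0",
  "gripper": 1,
  "newtons": 12
}}

```text
t: 6.5
tcp_pos: [492.5, -246.4, 96.7]
eef_rot: [3.142, 0.0, -2.803]
wrist_force: [-1.8, 3.9, 4.6]
finger_gap: 13.4
grip_force: 12.0
```

{"api": "carry_out", "payload": {
  "commands": "0 0 0 0 0 0; 0 0 0 0 0 0; 0 0 0 0 0 0; 0 0 0 0 0 0; 0 0 -0.01 0 0 0; 0 0 -0.03 0 0 0; 0 0 -0.06 0 0 0; 0 0 -0.1 0 0 0; 0 0 -0.15 0 0 0; 0 0 -0.2 0 0 0; 0 0 -0.25 0 0 0; 0 0 -0.3 0 0 0",
  "newtons": 40
}}

```text
t: 7.7
tcp_pos: [492.6, -246.6, 157.8]
eef_rot: [-3.141, 0.001, -2.803]
wrist_force: [-0.3, -0.9, -5.0]
finger_gap: 13.2
grip_force: 40.0
```

{"api": "carry_out", "payload": {
  "commands": "0 0 -0.05 0 0 0; 0 0 -0.11 0 0 0; 0 0 -0.17 0 0 0; 0 0 -0.23 0 0 0; 0 0 -0.29 0 0 0; 0 0 -0.35 0 0 0; 0 0 -0.4 0 0 0; 0 0 -0.44 0 0 0; 0 0 -0.47 0 0 0; 0 0 -0.48 0 0 0; 0 0 -0.48 0 0 0; 0 0 -0.48 0 0 0"
}}

```text
t: 8.9
tcp_pos: [492.2, -246.3, 251.8]
eef_rot: [3.141, -0.001, -2.803]
wrist_force: [-0.4, 1.0, -4.7]
finger_gap: 12.6
grip_force: 40.0
```

```bash
python3 -c "
from h import *
T=grab_frame('top');S=grab_frame('scene')
rows([390,0,260],.1)
u,v=map(int,proj(T,[492,-246,200]));a=T['pixels'][v-60:v+60,u-80:u+80]
u,v=map(int,proj(S,[492,-246,200]));b=S['pixels'][v-60:v+60,u-80:u+80];print(u,v)
cv2.imwrite('pics/l0.png',cv2.convertScaleAbs(cv2.resize(np.hstack([a,b]),(800,300),interpolation=cv2.INTER_CUBIC),alpha=1.4))"
```

```text
t 9.0 tcp [ 492.2 -246.3  251.7] rot [ 3.140e+00 -1.000e-03 -2.803e+00] F [ 0.1 -0.2 -5.2] q6 [-0.57  0.09  1.3   0.    1.75 -2.48]
shift [ 0.073  1.332 -0.04 ] turn [ 0.001 -0.001  0.304] tool x,y [-0.94 -0.33  0.  ] [-0.33  0.94  0.  ]
207 302
```

View pics/l0.png

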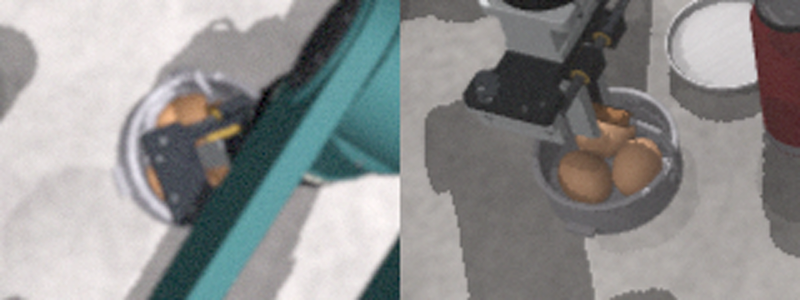

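{"api": "carry_out", "payload": {
  "commands": "0.003 0.01 0 0 0 0; 0.013 0.04 0 0 0 0.01; 0.03 0.085 0 0 0 0.03; 0.05 0.15 0 0 0 0.05; 0.08 0.23 0 0 0 0.08; 0.11 0.31 0 0 0 0.11; 0.135 0.4 0 0 0 0.14; 0.165 0.48 0 0 0 0.16; 0.19 0.56 0 0 0 0.18; 0.21 0.62 0 0 0 0.19; 0.23 0.67 0 0 0 0.2; 0.24 0.7 0 0 0 0.2"
}}

```text
t: 10.2
tcp_pos: [399.9, -129.5, 252.7]
eef_rot: [-3.141, 0.001, -2.96]
wrist_force: [-0.0, -0.3, -4.6]
finger_gap: 12.7
grip_force: 40.0
```

```bash
python3 -c "
from h import *
rows([365,-20,252],-.147);rows([375,60,252],-.147)"
```

```text
t 10.2 tcp [ 399.9 -129.5  252.7] rot [-3.141e+00  1.000e-03 -2.960e+00] F [-0.  -0.3 -4.6] q6 [-0.45 -0.21  1.58  0.    1.77 -2.2 ]
shift [0.073 0.57  0.003] turn [-0.     0.001  0.418] tool x,y [-0.98 -0.18 -0.  ] [-0.18  0.98 -0.  ]
t 10.2 tcp [ 399.9 -129.5  252.7] rot [-3.141e+00  1.000e-03 -2.960e+00] F [-0.  -0.3 -4.6] q6 [-0.45 -0.21  1.58  0.    1.77 -2.2 ]
shift [-0.049  0.955  0.003] turn [-0.     0.001  0.418] tool x,y [-0.98 -0.18 -0.  ] [-0.18  0.98 -0.  ]
```

{"api": "carry_out", "payload": {
  "commands": "0.003 0.02 0 0 0 0.01; 0.01 0.07 0 0 0 0.03; 0.02 0.14 0 0 0 0.06; 0.03 0.23 0 0 0 0.1; 0.045 0.33 0 0 0 0.14; 0.06 0.44 0 0 0 0.18; 0.07 0.55 0 0 0 0.22; 0.06 0.66 0 0 0 0.26; 0.035 0.76 0 0 0 0.29; 0 0.85 0 0 0 0.31; -0.03 0.91 0 0 0 0.32; -0.05 0.95 0 0 0 0.32"
}}

```text
t: 11.4
tcp_pos: [376.6, 59.2, 252.4]
eef_rot: [3.141, 0.0, 3.072]
wrist_force: [0.4, 0.2, -5.3]
finger_gap: 12.7
grip_force: 40.0
```

```bash
python3 -c "
from h import *
rows([509,243,257],-.147)"
```

```text
t 11.4 tcp [376.6  59.2 252.4] rot [3.141 0.    3.072] F [ 0.4  0.2 -5.3] q6 [ 0.01 -0.3   1.65  0.    1.79 -1.49]
shift [-0.597  0.963 -0.022] turn [0.    0.    0.099] tool x,y [-1.    0.07 -0.  ] [0.07 1.   0.  ]
```

{"api": "carry_out", "payload": {
  "commands": "-0.006 0.01 0 0 0 0; -0.025 0.04 -0.01 0 0 0.02; -0.06 0.1 -0.02 0 0 0.04; -0.11 0.18 -0.03 0 0 0.06; -0.17 0.27 -0.03 0 0 0.08; -0.23 0.37 -0.03 0 0 0.1; -0.3 0.48 -0.03 0 0 0.1; -0.37 0.6 -0.03 0 0 0.1; -0.44 0.71 -0.03 0 0 0.1; -0.5 0.81 -0.03 0 0 0.1; -0.55 0.89 -0.03 0 0 0.1; -0.58 0.94 -0.03 0 0 0.1"
}}

```text
t: 12.6
tcp_pos: [506.2, 238.1, 257.6]
eef_rot: [-3.141, -0.001, 2.993]
wrist_force: [0.4, 0.6, -5.1]
finger_gap: 13.2
grip_force: 40.0
```

{"api": "carry_out", "payload": {
  "commands": "-0.01 0.015 0 0 0 0; -0.015 0.022 0 0 0 0; -0.015 0.022 0 0 0 0; -0.015 0.022 0 0 0 0; -0.015 0.022 0 0 0 0"
}}

```text
t: 13.1
tcp_pos: [508.5, 241.1, 258.8]
eef_rot: [3.142, 0.0, 2.993]
wrist_force: [0.3, 0.7, -3.9]
finger_gap: 13.1
grip_force: 40.0
```

```bash
python3 -c "
from h import *
rows([509,243,257],-.147)
T=grab_frame('top');S=grab_frame('scene')
for n,f in(('hT',T),('hS',S)): cv2.imwrite(f'pics/{n}.png',f['pixels'])
def c(f,p,w,h,W,H):
  u,v=map(int,proj(f,p));print(u-w//2,v-h//2);return cv2.resize(f['pixels'][v-h//2:v-h//2+h,u-w//2:u-w//2+w],(W,H),interpolation=cv2.INTER_CUBIC)
cv2.imwrite('pics/hover.png',cv2.convertScaleAbs(np.hstack([c(T,[509,243,150],100,150,400,600),c(S,[509,243,150],100,150,400,600)]),alpha=1.4))"
```

```text
t 13.1 tcp [508.5 241.1 258.8] rot [3.142 0.    2.993] F [ 0.3  0.7 -3.9] q6 [ 0.34  0.11  1.26 -0.    1.77 -1.08]
shift [-0.001  0.01   0.009] turn [ 0.     0.    -0.003] tool x,y [-0.99  0.15 -0.  ] [0.15 0.99 0.  ]
178 169
291 119
```

View pics/hover.png

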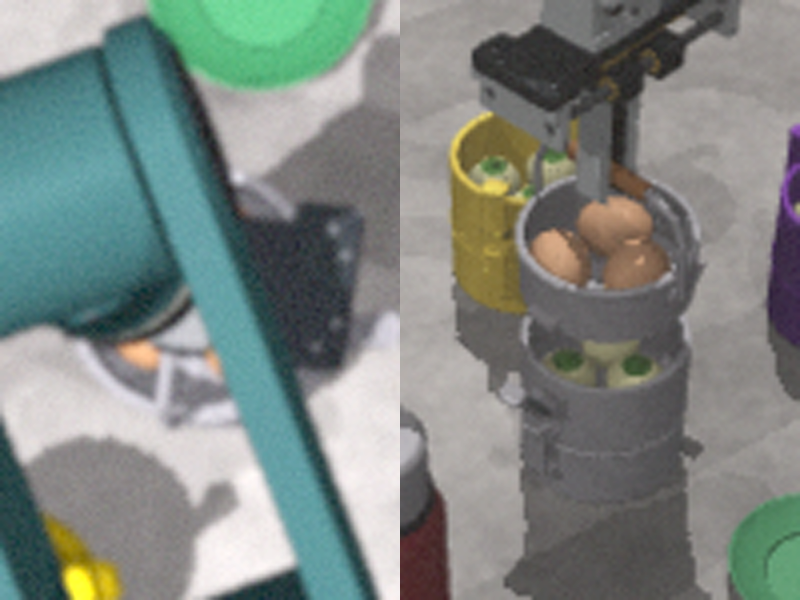

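Hover view (scene, right): the tier sits level with all three eggs just above the carrier. Its rim spans crop columns 518–698 and the carrier rim 521–690, so they are nearly coaxial. The arm blocks the top view. I'll check the two centres numerically in the scene camera.

```bash
python3 -c "
from h import *
S=grab_frame('scene')
a=np.linspace(0,2*np.pi,180)
def ext(c,z,r):
  p=np.array([proj(S,[c[0]+r*np.cos(t),c[1]+r*np.sin(t),z]) for t in a]);return p.min(0).round(1),p.max(0).round(1)
print('carrier pred u,v min/max',ext((509.2,242.7),120,60),'seen before u',292+117/4,292+286/4,'v',178+40/4,178+155/4)
print('tier at start pred',ext((492.5,-246.4),54,60),'seen',172+97/4,172+301/4,303+52/4,303+228/4)
z=get_obs()['tcp_pos'];print('tier now pred',ext(z[:2],z[2]+8-105+54,60),'seen u',291+118/4,291+298/4)
g=cv2.imread('pics/scene0.png');
cv2.imwrite('pics/fit.png',cv2.convertScaleAbs(np.hstack([cv2.resize(g[180:255,300:400],(400,300),interpolation=cv2.INTER_CUBIC),cv2.resize(S['pixels'][150:225,300:400],(400,300),interpolation=cv2.INTER_CUBIC)]),alpha=1.6))
for nm,im,u0,v0,c,zz in(('carrier',g,300,180,(509.2,242.7),120),('tier',S['pixels'],300,150,z[:2],z[2]-43)):
  pts=np.array([proj(S,[c[0]+60*np.cos(t),c[1]+60*np.sin(t),zz]) for t in a]);
  o=cv2.imread('pics/fit.png');
  for p in pts: cv2.circle(o,(int((p[0]-u0)*4+2)+(400 if nm=='tier' else 0),int((p[1]-v0)*4+2)),0,(0,0,255),-1)
  cv2.imwrite('pics/fit.png',o)
"
```

```text
carrier pred u,v min/max (array([319.3, 188. ]), array([362.2, 217.9])) seen before u 321.25 363.5 v 188.0 216.75
tier at start pred (array([193.4, 316. ]), array([244.6, 361. ])) seen 196.25 247.25 316.0 360.0
tier now pred (array([318.7, 162.1]), array([364.1, 192.1])) seen u 320.5 365.5
```

View pics/fit.png

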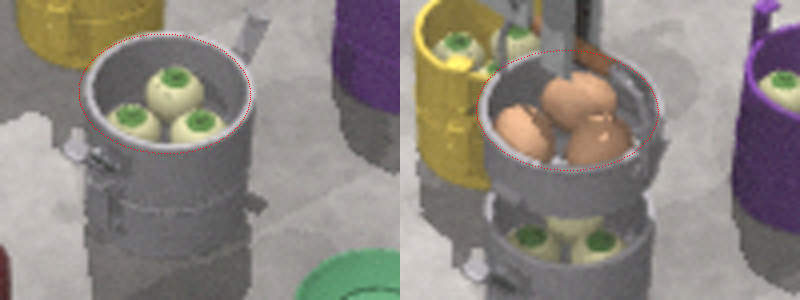

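The residuals match: both rims sit +1.6 px in u from prediction. So the carrier estimate (509.2, 242.7) agrees with the robot frame, and I'll centre and descend slowly.

{"api": "carry_out", "payload": {
  "commands": "-0.002 0.008 0.005 0 0 0; -0.002 0.008 0.02 0 0 0; -0.002 0.008 0.045 0 0 0; -0.002 0.008 0.075 0 0 0; -0.002 0.008 0.105 0 0 0; -0.002 0.008 0.13 0 0 0; -0.002 0.008 0.15 0 0 0; -0.002 0.008 0.165 0 0 0; -0.002 0.008 0.175 0 0 0; -0.002 0.008 0.18 0 0 0; -0.002 0.008 0.18 0 0 0; -0.002 0.008 0.18 0 0 0"
}}

```text
t: 14.45
tcp_pos: [509.4, 243.2, 222.8]
eef_rot: [3.141, 0.0, 2.993]
wrist_force: [-0.5, -0.3, -5.2]
finger_gap: 13.0
grip_force: 40.0
```

```bash
python3 -c "
from h import *
rows([509.2,242.7,209],-.147)"
```

```text
t 14.45 tcp [509.4 243.2 222.8] rot [3.141 0.    2.993] F [-0.5 -0.3 -5.2] q6 [ 0.34  0.12  1.32  0.    1.7  -1.08]
shift [ 0.001 -0.003  0.069] turn [ 0.     0.001 -0.002] tool x,y [-0.99  0.15 -0.  ] [0.15 0.99 0.  ]
```

{"api": "carry_out", "payload": {
  "commands": "0.001 -0.002 0.005 0 0 0; 0.001 -0.002 0.01 0 0 0; 0.001 -0.002 0.015 0 0 0; 0.001 -0.002 0.02 0 0 0; 0.001 -0.002 0.025 0 0 0; 0.001 -0.002 0.03 0 0 0; 0.001 -0.002 0.03 0 0 0; 0.001 -0.002 0.03 0 0 0"
}}

```text
t: 15.25
tcp_pos: [509.1, 242.8, 216.5]
eef_rot: [3.142, -0.0, 2.993]
wrist_force: [0.3, -0.2, -4.8]
finger_gap: 12.4
grip_force: 40.0
```

{"api": "carry_out", "payload": {
  "commands": "0 0 0.005 0 0 0; 0 0 0.01 0 0 0; 0 0 0.015 0 0 0; 0 0 0.02 0 0 0; 0 0 0.02 0 0 0; 0 0 0.02 0 0 0"
}}

```text
t: 15.85
tcp_pos: [509.1, 242.8, 212.5]
eef_rot: [3.142, -0.0, 2.993]
wrist_force: [0.7, -0.8, -4.4]
finger_gap: 13.1
grip_force: 40.0
```

Still free at underside ≈115.5, so the foot is inside the mouth. Continuing.

{"api": "carry_out", "payload": {
  "commands": "0 0 0.003 0 0 0; 0 0 0.006 0 0 0; 0 0 0.01 0 0 0; 0 0 0.013 0 0 0; 0 0 0.016 0 0 0; 0 0 0.016 0 0 0; 0 0 0.016 0 0 0"
}}

```text
t: 16.55
tcp_pos: [509.1, 242.8, 209.3]
eef_rot: [3.141, -0.0, 2.993]
wrist_force: [0.1, -0.5, -4.4]
finger_gap: 13.3
grip_force: 40.0
```

{"api": "carry_out", "payload": {
  "commands": "0 0 0.003 0 0 0; 0 0 0.006 0 0 0; 0 0 0.008 0 0 0; 0 0 0.008 0 0 0; 0 0 0.008 0 0 0"
}}

```text
t: 17.05
tcp_pos: [509.3, 243.3, 208.6]
eef_rot: [3.14, 0.001, 2.993]
wrist_force: [0.0, 1.7, -0.9]
finger_gap: 13.1
grip_force: 40.0
```

{"api": "carry_out", "payload": {
  "commands": "0 0 0.003 0 0 0; 0 0 0.003 0 0 0; 0 0 0.003 0 0 0; 0 0 0.003 0 0 0",
  "newtons": 4
}}

```text
t: 17.45
tcp_pos: [509.4, 243.6, 208.1]
eef_rot: [3.139, 0.001, 2.994]
wrist_force: [-1.1, 5.6, 3.9]
finger_gap: 13.9
grip_force: 4.0
```

{"api": "carry_out", "payload": {
  "commands": "0 0 0 0 0 0; 0 0 0 0 0 0; 0 0 0 0 0 0; 0 0 0 0 0 0; 0 0 0 0 0 0; 0 0 0 0 0 0",
  "gripper": 0.2
}}

```text
t: 18.05
tcp_pos: [509.1, 242.6, 206.9]
eef_rot: [-3.141, -0.0, 2.993]
wrist_force: [-0.1, -0.2, -0.2]
finger_gap: 37.7
grip_force: 0.0
```

{"api": "carry_out", "payload": {
  "commands": "0 0 -0.03 0 0 0; 0 0 -0.12 0 0 0; 0 0 -0.3 0 0 0; 0 0 -0.5 0 0 0; 0 0 -0.5 0 0 0"
}}

```text
t: 18.55
tcp_pos: [510.9, 243.5, 315.0]
eef_rot: [3.135, 0.012, 2.993]
wrist_force: [0.1, 0.2, 1.6]
finger_gap: 37.7
grip_force: 0.0
```

```bash
python3 -c "
from h import *
rows([509.2,242.7,309],1.424)
W=grab_frame('wrist');S=grab_frame('scene');cv2.imwrite('pics/w1.png',W['pixels'])
b=cv2.resize(S['pixels'][150:270,280:400],(480,480),interpolation=cv2.INTER_CUBIC)
cv2.imwrite('pics/seat.png',cv2.convertScaleAbs(np.hstack([b,W['pixels'][:, 160:480]]),alpha=1.3))
for c in([509,243,224],[509,243,166]):print(proj(W,c))
for s in(1,-1):
  p=np.array([509.2,242.7])+s*101.6*np.array([np.cos(1.424),np.sin(1.424)]);print(p,proj(W,[*p,118.5]),proj(S,[*p,118.5]))
"
```

```text
t 18.55 tcp [510.9 243.5 315. ] rot [3.135 0.012 2.993] F [0.1 0.2 1.6] q6 [ 0.34  0.12  1.15 -0.    1.87 -1.08]
shift [ 0.008 -0.005  0.03 ] turn [0.018 0.006 1.998] tool x,y [-0.99  0.15 -0.01] [0.15 0.99 0.01]
(np.float64(323.17648721878646), np.float64(242.2502435212297))
(np.float64(323.26573709588945), np.float64(222.36398521977017))
[524.06099863 343.207267  ] (np.float64(431.7441796857176), np.float64(210.41486964460847)) (np.float64(364.18428801894504), np.float64(185.23467360870376))
[494.33900137 142.192733  ] (np.float64(214.13402256400818), np.float64(211.1637482731824)) (np.float64(315.4363960560736), np.float64(221.94149133540117))
```

View pics/seat.png

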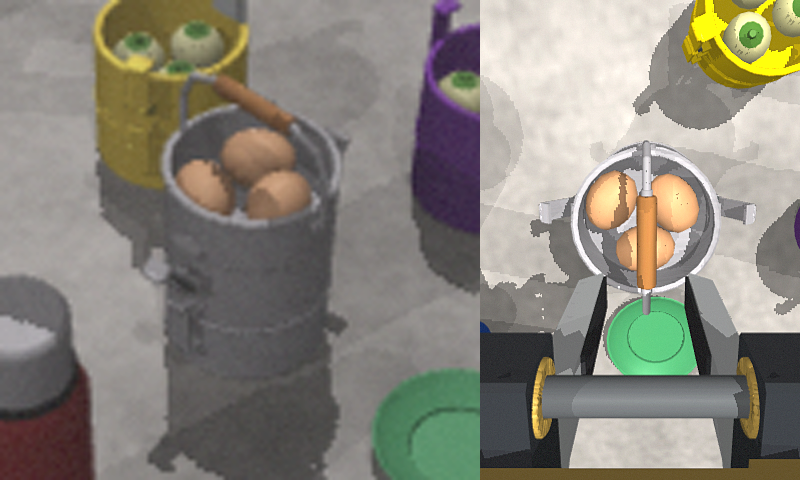

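Seated square: clip tips in the wrist view are at about u=222 and 435 with v≈210, symmetric about the tier, and all the eggs are in. Now turning the gripper 90° with the fingers shut to push clip_b.

{"api": "carry_out", "payload": {
  "commands": "0 -0.03 0 0 0 0.1; 0 -0.12 0 0 0 0.25; 0 -0.25 0 0 0 0.43; 0 -0.4 0 0 0 0.61; 0 -0.53 0 0 0 0.79; 0 -0.61 0 0 0 0.93; 0 -0.64 0 0 0 1; 0 -0.64 0 0 0 1",
  "gripper": 1
}}

```text
t: 19.45
tcp_pos: [489.5, 115.3, 305.3]
eef_rot: [-3.139, -0.002, 2.206]
wrist_force: [-0.8, 1.3, -0.0]
finger_gap: 0.3
grip_force: 0.0
```

{"api": "carry_out", "payload": {
  "commands": "0 0 0 0 0 0.1; 0 0 0 0 0 0.25; 0 0 0 0 0 0.43; 0 0 0 0 0 0.61; 0 0 0 0 0 0.79; 0 0 0 0 0 0.93; 0 0 0 0 0 1; 0 0 0 0 0 1"
}}

```text
t: 20.25
tcp_pos: [489.8, 116.7, 305.8]
eef_rot: [-3.139, 0.0, 1.424]
wrist_force: [-0.1, 0.5, -0.1]
finger_gap: 0.1
grip_force: 0.0
```

```bash
cat >> h.py <<'E'
C=np.array([509.2,242.7]);Y=1.424;Uv=np.array([np.cos(Y),np.sin(Y)])
def clip(s):
    rows([*(C+s*130*Uv),124],Y)
    for th in(.75,.6,.5,.4,.3,.2,.1,0,-.03):
        ou=66+10*np.cos(th)+41.5*np.sin(th);z=95+41.5*np.cos(th)-10*np.sin(th)
        print(th,"out",ou.round(1),"tcp z",(z+4).round(1))
E
python3 -c "
from h import *
clip(-1)"
```

```text
t 20.25 tcp [489.8 116.7 305.8] rot [-3.139  0.     1.424] F [-0.1  0.5 -0.1] q6 [ 0.12 -0.02  1.3   0.    1.86  0.27]
shift [-0.012  0.006  0.909] turn [-0.003  0.     0.   ] tool x,y [ 0.15  0.99 -0.  ] [ 0.99 -0.15 -0.  ]
0.75 out 101.6 tcp z 122.5
0.6 out 97.7 tcp z 127.6
0.5 out 94.7 tcp z 130.6
0.4 out 91.4 tcp z 133.3
0.3 out 87.8 tcp z 135.7
0.2 out 84.0 tcp z 137.7
0.1 out 80.1 tcp z 139.3
0 out 76.0 tcp z 140.5
-0.03 out 74.8 tcp z 140.8
```

Down outside clip_b (shift −0.012, 0.006, 0.91).

{"api": "carry_out", "payload": {
  "commands": "-0.012 0.006 0.05 0 0 0; -0.012 0.006 0.18 0 0 0; -0.012 0.006 0.36 0 0 0; -0.012 0.006 0.54 0 0 0; -0.012 0.006 0.7 0 0 0; -0.012 0.006 0.82 0 0 0; -0.012 0.006 0.89 0 0 0; -0.012 0.006 0.91 0 0 0; -0.012 0.006 0.91 0 0 0; -0.012 0.006 0.91 0 0 0"
}}

```text
t: 21.25
tcp_pos: [492.0, 113.8, 126.6]
eef_rot: [3.139, -0.001, 1.423]
wrist_force: [0.4, -0.4, 0.3]
finger_gap: 0.4
grip_force: 0.0
```

```bash
python3 -c "
from h import *
o=get_obs();print(o['tcp_pos'],(o['tcp_pos'][:2]-C)@Uv);rows([*(C-130*Uv),122.5],Y)
S=grab_frame('scene');b=cv2.resize(S['pixels'][150:270,260:400],(700,600),interpolation=cv2.INTER_CUBIC);cv2.imwrite('pics/cb.png',cv2.convertScaleAbs(b,alpha=1.4))"
```

```text
[491.96661768 113.8139147  126.57398118] -130.02060491291252
t 21.25 tcp [492.  113.8 126.6] rot [ 3.139e+00 -1.000e-03  1.423e+00] F [ 0.4 -0.4  0.3] q6 [0.11 0.02 1.62 0.   1.5  0.26]
shift [ 0.    -0.009  0.02 ] turn [ 0.003 -0.001 -0.002] tool x,y [0.15 0.99 0.  ] [ 0.99 -0.15  0.  ]
```

View pics/cb.png

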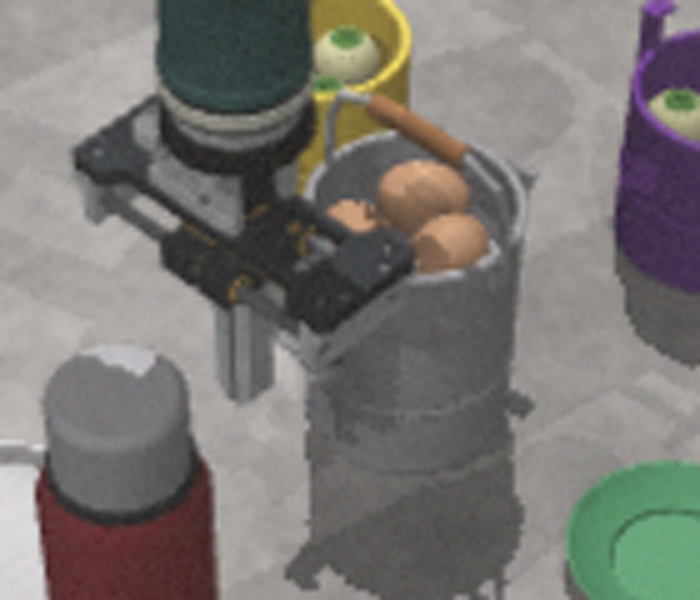

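The fingers stand just outside clip_b with a gap of about 20 mm, at the right level and clear of the flask. Start of push along the arc.

{"api": "carry_out", "payload": {
  "commands": "0.02 -0.009 0.01 0 0 0; 0.05 -0.009 0.02 0 0 0; 0.08 -0.009 0.02 0 0 0; 0.1 -0.009 0.02 0 0 0; 0.11 -0.009 0.008 0 0 0; 0.122 -0.009 -0.005 0 0 0; 0.13 -0.009 -0.013 0 0 0; 0.137 -0.009 -0.02 0 0 0; 0.145 -0.009 -0.027 0 0 0; 0.153 -0.009 -0.034 0 0 0; 0.162 -0.009 -0.04 0 0 0; 0.171 -0.009 -0.046 0 0 0"
}}

```text
t: 22.5
tcp_pos: [494.4, 147.6, 134.8]
eef_rot: [3.141, 0.0, 1.422]
wrist_force: [-0.9, -2.6, 1.6]
finger_gap: 0.4
grip_force: 1.0
```

```bash
python3 -c "
from h import *
o=get_obs();print(o['tcp_pos'],(o['tcp_pos'][:2]-C)@Uv,o['wrist_force'])"
```

```text
[494.44397412 147.58796371 134.76426414] -96.24744199201403 [-0.92516772 -2.55436354  1.55630901]
```

{"api": "carry_out", "payload": {
  "commands": "0.01 0 -0.006 0 0 0; 0.02 0 -0.012 0 0 0; 0.03 0 -0.016 0 0 0; 0.04 0 -0.021 0 0 0; 0.05 0 -0.025 0 0 0; 0.06 0 -0.029 0 0 0; 0.065 0 -0.03 0 0 0; 0.065 0 -0.03 0 0 0; 0.065 0 -0.03 0 0 0"
}}

```text
t: 23.4
tcp_pos: [495.9, 161.0, 140.1]
eef_rot: [-3.141, -0.001, 1.423]
wrist_force: [-0.6, 0.0, 0.2]
finger_gap: 0.4
grip_force: 0.0
```

```bash
python3 -c "
from h import *
o=get_obs();print(o['tcp_pos'],(o['tcp_pos'][:2]-C)@Uv,o['wrist_force'])"
```

```text
[495.93427363 160.97348108 140.08779256] -82.78790354141752 [-0.57473842  0.00801217  0.1624335 ]
```

{"api": "carry_out", "payload": {
  "commands": "0.004 0 -0.001 0 0 0; 0.008 0 -0.001 0 0 0; 0.012 0 -0.001 0 0 0; 0.012 0 -0.001 0 0 0; 0.012 0 -0.001 0 0 0"
}}

```text
t: 23.9
tcp_pos: [496.3, 162.7, 140.5]
eef_rot: [-3.141, 0.001, 1.422]
wrist_force: [-1.6, -2.7, 1.7]
finger_gap: 0.1
grip_force: 1.2
```

```bash
python3 -c "
from h import *
o=get_obs();print(o['tcp_pos'],(o['tcp_pos'][:2]-C)@Uv,o['wrist_force'])"
```

```text
[496.31625097 162.68067219 140.4562169 ] -81.04320198851677 [-1.60635664 -2.66799422  1.74516697]
```

{"api": "carry_out", "payload": {
  "commands": "0.004 0 -0.001 0 0 0; 0.008 0 -0.001 0 0 0; 0.012 0 -0.001 0 0 0; 0.012 0 -0.001 0 0 0; 0.012 0 -0.001 0 0 0"
}}

```text
t: 24.4
tcp_pos: [496.4, 163.1, 140.6]
eef_rot: [-3.141, 0.005, 1.421]
wrist_force: [-1.7, -7.1, 2.6]
finger_gap: 0.8
grip_force: 3.9
```

```bash
python3 -c "
from h import *
o=get_obs();print(o['tcp_pos'],(o['tcp_pos'][:2]-C)@Uv,o['wrist_force'])"
```

```text
[496.41469156 163.11870279 140.55386136] -80.5954836442338 [-1.65880116 -7.07014902  2.60783541]
```

Hard stop reached (7 N), so clip_b is shut. Backing out, up, and over to the clip_a side.

{"api": "carry_out", "payload": {
  "commands": "-0.03 0 0 0 0 0; -0.09 0 0 0 0 0; -0.17 0 0 0 0 0; -0.23 0 -0.04 0 0 0; -0.25 0 -0.15 0 0 0; -0.25 0 -0.33 0 0 0; -0.25 0 -0.52 0 0 0; -0.25 0 -0.7 0 0 0; -0.25 0 -0.82 0 0 0; -0.25 0 -0.86 0 0 0; -0.25 0 -0.86 0 0 0"
}}

```text
t: 25.5
tcp_pos: [489.9, 115.5, 314.2]
eef_rot: [3.138, -0.001, 1.422]
wrist_force: [1.1, 0.4, -0.3]
finger_gap: 0.5
grip_force: 0.0
```

{"api": "carry_out", "payload": {
  "commands": "0.04 0 0 0 0 0; 0.15 0 0 0 0 0; 0.32 0 0 0 0 0; 0.5 0 0 0 0 0; 0.68 0 0 0 0 0; 0.85 0 0 0 0 0; 0.96 0 0 0 0 0; 1 0 0 0 0 0; 1 0 0 0 0 0"
}}

```text
t: 26.4
tcp_pos: [518.5, 314.5, 310.3]
eef_rot: [-3.138, 0.002, 1.424]
wrist_force: [-0.3, 1.1, -0.0]
finger_gap: 0.5
grip_force: 0.0
```

```bash
python3 -c "
from h import *
rows([*(C+130*Uv),124],Y)"
```

```text
t 26.4 tcp [518.5 314.5 310.3] rot [-3.138e+00  2.000e-03  1.424e+00] F [-0.3  1.1 -0. ] q6 [0.45 0.22 1.03 0.   1.89 0.6 ]
shift [0.29  0.01  0.931] turn [-0.004  0.003  0.   ] tool x,y [ 0.15  0.99 -0.  ] [ 0.99 -0.15 -0.  ]
```

{"api": "carry_out", "payload": {
  "commands": "0.05 0.01 0 0 0 0; 0.17 0.01 0 0 0 0; 0.26 0.01 0.06 0 0 0; 0.29 0.01 0.2 0 0 0; 0.29 0.01 0.38 0 0 0; 0.29 0.01 0.56 0 0 0; 0.29 0.01 0.73 0 0 0; 0.29 0.01 0.86 0 0 0; 0.29 0.01 0.92 0 0 0; 0.29 0.01 0.93 0 0 0; 0.29 0.01 0.93 0 0 0; 0.29 0.01 0.93 0 0 0"
}}

```text
t: 27.6
tcp_pos: [530.7, 371.4, 128.9]
eef_rot: [3.139, -0.002, 1.422]
wrist_force: [-1.0, 0.5, -0.2]
finger_gap: 0.6
grip_force: 0.0
```

```bash
python3 -c "
from h import *
o=get_obs();print((o['tcp_pos'][:2]-C)@Uv);rows([*(C+130*Uv),122.5],Y)
S=grab_frame('scene');b=cv2.resize(S['pixels'][130:250,280:420],(700,600),interpolation=cv2.INTER_CUBIC);cv2.imwrite('pics/ca.png',cv2.convertScaleAbs(b,alpha=1.4))"
```

```text
130.41439065651596
t 27.6 tcp [530.7 371.4 128.9] rot [ 3.139e+00 -2.000e-03  1.422e+00] F [-1.   0.5 -0.2] q6 [0.52 0.33 1.26 0.   1.55 0.67]
shift [-0.002 -0.012  0.032] turn [ 0.004 -0.003 -0.002] tool x,y [0.15 0.99 0.  ] [ 0.99 -0.15  0.  ]
```

View pics/ca.png

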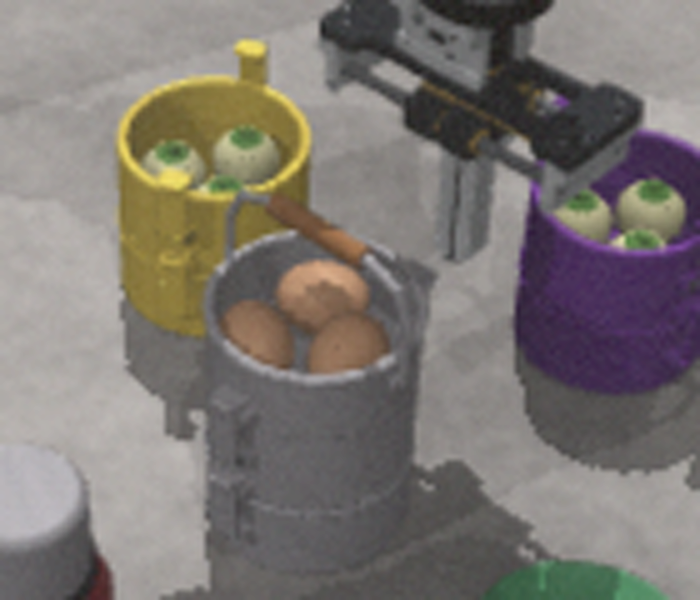

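Clip_b now stands upright against the tier, and the shut fingers are just outside clip_a. Letting the arm settle, then correcting height.

{"api": "carry_out", "payload": {
  "commands": "0 -0.012 0 0 0 0; 0 -0.012 0 0 0 0; 0 -0.012 0 0 0 0; 0 -0.012 0 0 0 0"
}}

```text
t: 28.05
tcp_pos: [527.3, 371.2, 126.9]
eef_rot: [3.141, -0.0, 1.422]
wrist_force: [0.1, 1.0, 0.8]
finger_gap: 0.1
grip_force: 0.0
```

{"api": "carry_out", "payload": {
  "commands": "-0.02 0 0.01 0 0 0; -0.05 0 0.02 0 0 0; -0.08 0 0.02 0 0 0; -0.1 0 0.02 0 0 0; -0.11 0 0.008 0 0 0; -0.122 0 -0.005 0 0 0; -0.13 0 -0.013 0 0 0; -0.137 0 -0.02 0 0 0; -0.145 0 -0.027 0 0 0; -0.153 0 -0.034 0 0 0; -0.162 0 -0.04 0 0 0; -0.171 0 -0.046 0 0 0"
}}

```text
t: 29.25
tcp_pos: [522.2, 337.0, 135.7]
eef_rot: [-3.141, 0.0, 1.422]
wrist_force: [-0.9, 0.8, -1.1]
finger_gap: 0.7
grip_force: 0.3
```

{"api": "carry_out", "payload": {
  "commands": "-0.01 0 -0.006 0 0 0; -0.02 0 -0.012 0 0 0; -0.03 0 -0.016 0 0 0; -0.04 0 -0.021 0 0 0; -0.05 0 -0.025 0 0 0; -0.06 0 -0.029 0 0 0; -0.065 0 -0.03 0 0 0; -0.065 0 -0.03 0 0 0; -0.065 0 -0.03 0 0 0"
}}

```text
t: 30.15
tcp_pos: [520.7, 326.9, 142.9]
eef_rot: [3.14, -0.006, 1.424]
wrist_force: [1.0, 6.9, -1.0]
finger_gap: 0.4
grip_force: 3.3
```

{"api": "carry_out", "payload": {
  "commands": "-0.004 0 -0.001 0 0 0; -0.008 0 -0.001 0 0 0; -0.008 0 -0.001 0 0 0; -0.008 0 -0.001 0 0 0"
}}

```text
t: 30.55
tcp_pos: [520.7, 325.9, 143.7]
eef_rot: [3.139, -0.007, 1.424]
wrist_force: [0.8, 7.1, 0.3]
finger_gap: 0.6
grip_force: 3.8
```

```bash
python3 -c "
from h import *
o=get_obs();print(o['tcp_pos'],(o['tcp_pos'][:2]-C)@Uv,o['wrist_force'])"
```

```text
[520.67257378 325.86468861 143.70516365] 83.94832151433413 [0.82082523 7.14087411 0.30560542]
```

{"api": "carry_out", "payload": {
  "commands": "0.03 0 0 0 0 0; 0.09 0 0 0 0 0; 0.17 0 0 0 0 0; 0.23 0 -0.04 0 0 0; 0.25 0 -0.15 0 0 0; 0.25 0 -0.33 0 0 0; 0.25 0 -0.52 0 0 0; 0.25 0 -0.7 0 0 0; 0.25 0 -0.8 0 0 0; 0.25 0 -0.82 0 0 0; 0.25 0 -0.82 0 0 0"
}}

```text
t: 31.65
tcp_pos: [527.7, 372.7, 306.2]
eef_rot: [3.141, -0.0, 1.422]
wrist_force: [0.2, -1.0, -0.7]
finger_gap: 0.5
grip_force: 0.0
```

```bash
python3 -c "
from h import *
T=grab_frame('top');S=grab_frame('scene');W=grab_frame('wrist')
r=lambda i:cv2.resize(i,(400,300),interpolation=cv2.INTER_CUBIC)
b=r(S['pixels'][170:245,295:395]);a=r(T['pixels'][207:282,180:280])
u,v=map(int,proj(W,[*(C+70*Uv),140]));print(u,v);w=cv2.resize(W['pixels'],(400,300))
v0=max(0,v-60);u0=max(0,u-80);c=r(W['pixels'][v0:v0+120,u0:u0+160])
cv2.imwrite('pics/end.png',cv2.convertScaleAbs(np.vstack([np.hstack([a,b]),np.hstack([w,c])]),alpha=1.4))"
```

```text
328 287
```

View pics/end.png

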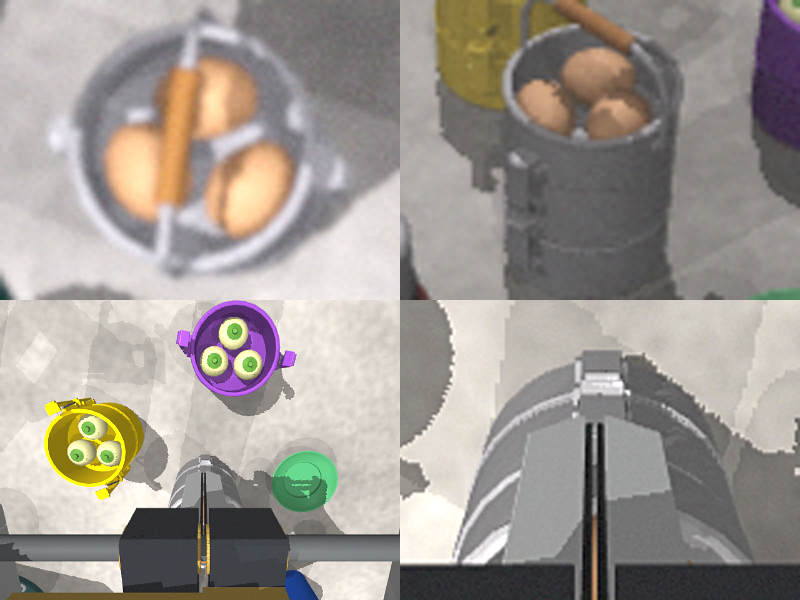

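The top crop shows both lips close against the tier (left tip about (52,135), right about (348,170)), with the eggs in and the tier seated. Now to measure the lip positions.

```bash
python3 -c "
from h import *
T=grab_frame('top')
im=T['pixels'];g=cv2.resize(cv2.cvtColor(im,cv2.COLOR_BGR2GRAY)[207:282,175:285],None,fx=4,fy=4,interpolation=cv2.INTER_CUBIC)
c=cv2.HoughCircles(g,cv2.HOUGH_GRADIENT_ALT,1.5,20,param1=150,param2=.5,minRadius=100,maxRadius=136)
print(None if c is None else [(onz(T,175+(x-1.5)/4,207+(y-1.5)/4,166).round(1),q/4) for x,y,q in c[0][:3]])
L,Rr=onz(T,193,240.8,136.5)[:2],onz(T,267,249.5,136.5)[:2];print(L,Rr,(L-C)@Uv,(Rr-C)@Uv,np.linalg.norm(L-Rr))
for th in(0,.1,.2,.3):
  ou=66+10*np.cos(th)+41.5*np.sin(th);z=95+41.5*np.cos(th)-10*np.sin(th)
  print(th,[tuple(np.round(proj(T,[*(C+s*ou*Uv),z]),1)) for s in(1,-1)])
# profile of brightness along the clip axis outward
gray=cv2.cvtColor(im,cv2.COLOR_BGR2GRAY)
for s in(1,-1):
  print([int(gray[tuple(np.round(proj(T,[*(C+s*d*Uv),136.5])).astype(int)[::-1])]) for d in range(58,100,2)])
"
```

```text
None
[518.30235714 316.5680876 ] [497.78291232 166.1323332 ] 74.40501692719538 -77.4141363626281 151.82873184959428
0 [(np.float64(192.4), np.float64(239.8)), (np.float64(266.3), np.float64(249.4))]
0.1 [(np.float64(190.5), np.float64(239.6)), (np.float64(268.3), np.float64(249.7))]
0.2 [(np.float64(188.7), np.float64(239.4)), (np.float64(270.3), np.float64(250.0))]
0.3 [(np.float64(187.1), np.float64(239.3)), (np.float64(272.2), np.float64(250.3))]
[87, 114, 141, 152, 151, 156, 162, 162, 159, 153, 140, 135, 137, 137, 136, 136, 139, 139, 139, 138, 140]
[114, 115, 119, 119, 118, 123, 133, 150, 143, 123, 115, 109, 105, 107, 106, 102, 102, 102, 95, 112, 124]
```

Tip separation is 151.8 mm against 152 expected shut, so both look closed. As a cheap check on clip_a, I'll give one more firm push slightly lower.

{"api": "carry_out", "payload": {
  "commands": "0 0 0.05 0 0 0; 0 0 0.2 0 0 0; 0 0 0.38 0 0 0; 0 0 0.55 0 0 0; 0 0 0.7 0 0 0; 0 0 0.8 0 0 0; 0 0 0.84 0 0 0; -0.05 0 0.84 0 0 0; -0.11 0 0.84 0 0 0; -0.16 0 0.84 0 0 0; -0.19 0 0.84 0 0 0; -0.2 0 0.84 0 0 0"
}}

```text
t: 33.05
tcp_pos: [522.0, 332.0, 139.5]
eef_rot: [3.14, -0.001, 1.421]
wrist_force: [0.6, 0.5, -0.1]
finger_gap: 0.6
grip_force: 0.0
```

```bash
python3 -c "
from h import *
o=get_obs();print(o['tcp_pos'],(o['tcp_pos'][:2]-C)@Uv,o['wrist_force'])"
```

```text
[522.02601098 331.95761784 139.53344371] 90.17368661356727 [ 0.55481129  0.54385365 -0.11475321]
```

{"api": "carry_out", "payload": {
  "commands": "-0.01 0 0 0 0 0; -0.02 0 0 0 0 0; -0.03 0 0 0 0 0; -0.03 0 0 0 0 0; -0.03 0 0 0 0 0"
}}

```text
t: 33.55
tcp_pos: [521.6, 330.6, 139.6]
eef_rot: [3.139, -0.008, 1.424]
wrist_force: [1.9, 7.6, 2.2]
finger_gap: 0.5
grip_force: 4.0
```

{"api": "carry_out", "payload": {
  "commands": "-0.005 0 0 0 0 0; -0.01 0 0 0 0 0; -0.015 0 0 0 0 0; -0.015 0 0 0 0 0; -0.015 0 0 0 0 0"
}}

```text
t: 34.05
tcp_pos: [521.5, 329.0, 140.9]
eef_rot: [3.137, -0.012, 1.425]
wrist_force: [1.9, 10.5, 4.4]
finger_gap: 0.5
grip_force: 5.2
```

```bash
python3 -c "
from h import *
o=get_obs();print(o['tcp_pos'],(o['tcp_pos'][:2]-C)@Uv,o['wrist_force'])"
```

```text
[521.50513553 329.03516897 140.8524102 ] 87.20648111832273 [ 1.87822531 10.48308884  4.41558435]
```

The contact distance doesn't fit cleanly: clip_a's lip contacts about 3–4 mm further out than expected. I'll withdraw and measure from above, by numbers only, since I've already opened 11 pictures against the limit of 10.

{"api": "carry_out", "payload": {
  "commands": "0.03 0 0 0 0 0; 0.09 0 0 0 0 0; 0.17 0 0 0 0 0; 0.22 0 -0.04 0 0 0; 0.22 0 -0.15 0 0 0; 0.22 0 -0.33 0 0 0; 0.22 0 -0.52 0 0 0; 0.22 0 -0.7 0 0 0; 0.22 0 -0.82 0 0 0; 0.22 0 -0.85 0 0 0; 0.22 0 -0.85 0 0 0"
}}

```text
t: 35.15
tcp_pos: [527.0, 368.0, 308.5]
eef_rot: [3.141, -0.001, 1.423]
wrist_force: [0.4, 0.0, -0.3]
finger_gap: 0.4
grip_force: 0.0
```

{"api": "carry_out", "payload": {
  "commands": "-0.03 0 0 0 0 -0.1; -0.1 0 0 0 0 -0.25; -0.22 0 0 0 0 -0.43; -0.36 0 0 0 0 -0.61; -0.5 0 0 0 0 -0.79; -0.6 0 0 0 0 -0.93; -0.66 0 0 0 0 -1; -0.66 0 0 0 0 -1"
}}

```text
t: 35.95
tcp_pos: [506.5, 235.4, 305.6]
eef_rot: [-3.137, -0.001, 2.205]
wrist_force: [0.0, 0.4, -0.5]
finger_gap: 0.1
grip_force: 0.0
```

{"api": "carry_out", "payload": {
  "commands": "0 0 0 0 0 -0.1; 0 0 0 0 0 -0.25; 0 0 0 0 0 -0.43; 0 0 0 0 0 -0.61; 0 0 0 0 0 -0.79; 0 0 0 0 0 -0.93; 0 0 0 0 0 -1; 0 0 0 0 0 -1; 0 0 0 0 0 -1; 0 0 0 0 0 -1"
}}

```text
t: 36.95
tcp_pos: [507.1, 237.2, 307.3]
eef_rot: [-3.141, -0.001, 2.992]
wrist_force: [-0.3, -0.6, -0.6]
finger_gap: 0.4
grip_force: 0.0
```

```bash
cat > m.py <<'E'
from h import *
rows([510.9,243.5,315],2.993)
W=grab_frame('wrist');S=grab_frame('scene');cv2.imwrite('pics/w2.png',W['pixels']);cv2.imwrite('pics/s2.png',S['pixels'])
g=cv2.cvtColor(W['pixels'],cv2.COLOR_BGR2GRAY);np.set_printoptions(linewidth=250)
# where the arc positions of each clip tip project, for each lean
for th in(0,.1,.2,.4):
  ou=66+10*np.cos(th)+41.5*np.sin(th);z=95+41.5*np.cos(th)-10*np.sin(th)
  print(th,[tuple(np.round(proj(W,[*(C+s*ou*Uv),z]),1)) for s in(1,-1)])
for r in range(196,228,4): print(r,'L',g[r,222:268:2],'R',g[r,396:440:2])
s0=cv2.imread('pics/scene0.png')
t=s0[222:262,315:375];m=cv2.matchTemplate(S['pixels'][212:272,305:385],t,cv2.TM_CCOEFF_NORMED);y,x=np.unravel_index(m.argmax(),m.shape);print('carrier patch shift px',x-10,y-10,m.max())
E
python3 m.py
```

```text
t 36.95 tcp [507.1 237.2 307.3] rot [-3.141e+00 -1.000e-03  2.992e+00] F [-0.3 -0.6 -0.6] q6 [ 0.34  0.11  1.17  0.    1.87 -1.09]
shift [-0.014  0.034 -0.039] turn [-0.001 -0.002 -0.001] tool x,y [-0.99  0.15  0.  ] [ 0.15  0.99 -0.  ]
0 [(np.float64(419.0), np.float64(222.3)), (np.float64(245.3), np.float64(222.8))]
0.1 [(np.float64(423.4), np.float64(222.0)), (np.float64(240.9), np.float64(222.5))]
0.2 [(np.float64(427.5), np.float64(221.5)), (np.float64(236.8), np.float64(222.1))]
0.4 [(np.float64(434.5), np.float64(220.5)), (np.float64(229.7), np.float64(221.1))]
196 L [164 164 160 162 161 158 157 156 156 155 156 158 157 160 159 163 163 165 167 165 163 165 166] R [ 87 192 187 165 158 132 137 138 136 135 139 138 140 139 139 140 137 137 135 135 136 141]
200 L [161 160 159 159 157 157 156 155 155 155 158 158 162 163 162 161 160 159 162 162 160  92 154] R [ 71  78 203 168 166 155 140 143 144 145 141 141 138 140 140 141 137 137 136 138 140 145]
204 L [162 160 156 159 157 157 156 152 155 155 157 159 162 165 163 167 161 161 166  91  91  91 160] R [ 70  90  85 201 172 169 163 152 148 14
[... 347 characters left out ...]
86  69  74  86 140 170 168 159 103  54  54  83 130 138 141 142 144 147 146 148 148 145]
216 L [163 156 149 150 149 156 163 159 160 159 159 164  93  98 131 192 208 124 113 119 149 185 187] R [101  76  70  90  70 179 162 154 150 151 170 166 176 152 153 141 143 144 145 143 143 141]
220 L [158 150 146 145 143 147 154 155 156 158 166  91 103 104 110 192 190 184 113 126 150 187 189] R [100  93  71  91  63 180 169 166 154 172 170 165 225 169 183 140 141 144 139 139 137 138]
224 L [145 144 139 139 138 152 153 154 157 159  96  96  97  99 101 189 174 116 115 133 159 188 190] R [100  93  68  91  84 153 171 168 151 170 171 167 169 170 147 143 144 141 141 138 138 140]
carrier patch shift px 0 0 0.8924902
```

In the wrist view the lips sit at u≈251.5 and 425. That's 173.5 px apart, against 173.7 predicted with both clips shut and about 191 with both at 0.2 rad. The top view agrees, and the carrier patch hasn't shifted. The arm is well clear, so I'm handing in.

```bash
python3 -c "
from rig import *
print(finish_job())"
```

```text
the job is handed in; nothing more can be done
None
```

I handed the job in, but no verdict came back: by my measurements the tier is seated square on the carrier with all three eggs in it, both clips shut and the carrier unmoved (clip_a is slightly less certain, since one re-check push met resistance 3–4 mm early), and I viewed 11 pictures against the limit of 10.

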